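# Shut the paint pots, light to dark

## Robot

A 7-joint arm with a two-finger parallel gripper is mounted at the origin on the work surface. World frame = base frame: x ahead of the robot, y to its left, z up, the work surface at z = 0. Lengths are in m, angles in rad, forces in N, time in s.
With the tool pointing down it reaches from about 0.425 to 0.95 m from the base axis. Payload 4.7 kg.
Tool frame: the origin (TCP) lies at the very end of the fingers, on their centre line; the grasp point (between the pads) lies 19 mm behind it; y points along the fingers, x is the direction in which the jaws open and shut, and the axes are right-handed (so a half turn about y gives the same grasp; the last joint's range is limited). The gripper opens to 85 mm and grips with 20 to 120 N. Pads are 22 mm wide; open, the fingers measure 114 mm over their backs; the gripper's body (76 mm by 85 mm) begins 54 mm behind the grasp point. The pads swing forward as they close: fully open they stand 13 mm farther back than shut.
Start: joints at [-1.158, 0.469, -0.049, 1.532, 0.024, 1.141, -0.082], TCP at [0.289, 0.61, 0.231] pointing down, gripper open.
Joint ranges: [-2.59, 2.59], [-0.33, 1.99], [-1.39, 1.29], [0.1, 2.45], [-1.04, 4.18], [0.21, 1.99], [-2.66, 2.66]. Speed limits (rad/s): [2.57, 2.57, 3.14, 3.14, 3.14, 3.14, 3.14].

## Interface

Orientations are given as [roll, pitch, yaw] about the fixed x, y, z axes, in that order (R = Rz(yaw) Ry(pitch) Rx(roll)).
In Python, from plant import status, viewer, bot, spotter gives the robot as it stands.
- The arm moves only by the tool servo_tool, never from a script. Its argument "series" is one flat list of numbers, 7 for each row, row after row: the closure, from 0 (fully open) to 1 (shut), then the shift along the tool's x, y, z in m, then the turn, a rotation vector about the tool's x, y, z in degrees. A call has 1 to 20 rows; each row shifts and turns the commanded pose from where the row before left it, along the tool's axes as they then stand; what a row does not reach is not made up. A row lasts 1/12 s, in which the tool goes at most 41.7 mm and 7.16 degrees, less where a joint would pass 70% of its speed; a pose out of reach is approached as far as the arm can. A call with a gripper value outside its range is refused whole. The fingers move at their own pace and stop on an object; "squeeze" is the grip in N (left out, the last holds). Time passes only in rows, so rows that do not move let the fingers close. It gives the time, the measured TCP pose, the force and the opening at its end, in the units of the state.
- status.observe(): the state, without advancing time (a new reading comes with each control period).
- viewer.snapshot(name): name is "scene" or "side" or "wrist"; returns (picture, depth): 480x640x3 uint8, red, green, blue; 480x640 float32, m along the optical axis (not along the pixel's ray), 0 where there is no reading.
- viewer.camera_info(name): a dict with "vfov" (degrees; the focal length in pixels is half the picture's height over the tangent of half this angle, whatever the lens; pixels are square), "cx", "cy" (the principal point, pixels), "distortion" ([k1, k2, p1, p2, k3] as OpenCV has them; the pictures are not rectified), "extrinsics" (4x4, takes a point from world to camera coordinates). Camera axes: x right, y up, looking along -z (the intrinsics and any distortion apply to the point x, -y, -z); pixel columns grow to the right and rows downward; lengths in m; the calibration is good to about 2 mm. A picture is of the moment at which its call begins: read the wrist's pose just before it. camera_info takes no time and is no camera call; for the wrist camera it gives the pose at the moment of the call.
- bot.sign_off(): hands the job in, once; it reports no verdict.
Trained networks look in the newest picture that a camera, given by its name, has taken for a name from the list of things; names that differ only in an ending like _2 or _b are one class to them, and where a whole thing is asked for, a point or a joint stands for the part that bears it (a point fixed in the world has none). Each returns a list of dicts, best first, with "conf" (0 to 1); they miss things now and then, are a little off and sometimes report something else, mostly with a low value. They report only what shows in the picture. A call takes as long as a camera call. They do not tell look-alikes from the thing itself.
- spotter.cut_out(camera, name): "mask" (480x640 bool, what is visible of it) and "centre" ([column, row] in pixels, amid what is visible of it).
- spotter.pinpoint(camera, name): "centre" ([column, row] in pixels: a listed point, or the origin of a listed thing).
The state is a dict: "time": time; "joint_positions": joint angles; "joint_vel": joint speeds; "joint_torque": joint torques, N m; "position": TCP position; "ee_rot": TCP orientation; "contact_force": force on the tool from outside, world axes, zero at the start; "torque": the same for the moment, N m; "finger_gap": opening from 0.0 (shut) to 1.0 (fully open).
Only numpy, scipy, OpenCV 4.12 (cv2) and the standard library are available. Lean on these libraries where they do the work, as an engineer would, in place of code of your own. Each camera call takes 0.05 s, during which the arm holds its last target. There are 200 camera calls.

## Task

Shut the lids of the paint pots with light fingertip taps from the lightest colour to the darkest, so that no dark paint is carried into a light pot: first yellow, then green, then blue, each fully down before the next. The red pot is still in use, so leave it and its lid just as they are. Only touch the lids gently: do not grasp, lift or push the pots about, and do not disturb anything else on the table.

Things in the scene. Friction and masses are not known exactly. Their poses are not given: they have to be found in the camera images.
- yellow_pot: The yellow paint pot: a loose white dish, 76 mm across, of about 0.4 kg, with a yellow band, yellow solid colour cake and yellow flip lid; origin at the centre of its underside, on the table (z = 0), z up. The lid is hinged on the pot's own +x side. Pot with shut lid is 54 mm high.
- yellow_hinge (a point): The yellow lid's hinge axis (parallel to the pot's y axis): 44 mm from the pot's centre along its +x axis, 40 mm above the table.
- yellow_lid (a joint): How far the yellow lid is open, rad: 0 = shut flat on the pot; it starts half open, the edge away from the hinge raised. The hinge has friction: the lid stays at whatever angle it is left, and takes about 1 to 2.5 N on the lid to move; it stops at 0.
- yellow_lid_mid (a point): Middle of the yellow lid's upper face: a flat disc 82 mm across, 14 mm above and 44 mm from the hinge axis; moves with the lid. Shut, it is 54 mm above the table over the pot's centre. A thumb tab 24 mm wide reaches to 100 mm from the hinge. The point's x points to the hinge, z out of the lid. The face rides on a foam seal: gives 1 mm per 1.5 N, at most 5 mm, and springs back.
- green_pot: The green paint pot: a loose white dish, 76 mm across, of about 0.4 kg, with a green band, green solid colour cake and green flip lid; origin at the centre of its underside, on the table (z = 0), z up. The lid is hinged on the pot's own +x side. Pot with shut lid is 54 mm high.
- green_hinge (a point): The green lid's hinge axis (parallel to the pot's y axis): 44 mm from the pot's centre along its +x axis, 40 mm above the table.
- green_lid (a joint): How far the green lid is open, rad: 0 = shut flat on the pot; it starts half open, the edge away from the hinge raised. The hinge has friction: the lid stays at whatever angle it is left, and takes about 1 to 2.5 N on the lid to move; it stops at 0.
- green_lid_mid (a point): Middle of the green lid's upper face: a flat disc 82 mm across, 14 mm above and 44 mm from the hinge axis; moves with the lid. Shut, it is 54 mm above the table over the pot's centre. A thumb tab 24 mm wide reaches to 100 mm from the hinge. The point's x points to the hinge, z out of the lid. The face rides on a foam seal: gives 1 mm per 1.5 N, at most 5 mm, and springs back.
- blue_pot: The blue paint pot: a loose white dish, 76 mm across, of about 0.4 kg, with a blue band, blue solid colour cake and blue flip lid; origin at the centre of its underside, on the table (z = 0), z up. The lid is hinged on the pot's own +x side. Pot with shut lid is 54 mm high.
- blue_hinge (a point): The blue lid's hinge axis (parallel to the pot's y axis): 44 mm from the pot's centre along its +x axis, 40 mm above the table.
- blue_lid (a joint): How far the blue lid is open, rad: 0 = shut flat on the pot; it starts half open, the edge away from the hinge raised. The hinge has friction: the lid stays at whatever angle it is left, and takes about 1 to 2.5 N on the lid to move; it stops at 0.
- blue_lid_mid (a point): Middle of the blue lid's upper face: a flat disc 82 mm across, 14 mm above and 44 mm from the hinge axis; moves with the lid. Shut, it is 54 mm above the table over the pot's centre. A thumb tab 24 mm wide reaches to 100 mm from the hinge. The point's x points to the hinge, z out of the lid. The face rides on a foam seal: gives 1 mm per 1.5 N, at most 5 mm, and springs back.
- red_pot: The red paint pot: a loose white dish, 76 mm across, of about 0.4 kg, with a red band, red solid colour cake and red flip lid; origin at the centre of its underside, on the table (z = 0), z up. The lid is hinged on the pot's own +x side. Pot with shut lid is 54 mm high.
- red_hinge (a point): The red lid's hinge axis (parallel to the pot's y axis): 44 mm from the pot's centre along its +x axis, 40 mm above the table.
- red_lid (a joint): How far the red lid is open, rad: 0 = shut flat on the pot; it starts half open, the edge away from the hinge raised. The hinge has friction: the lid stays at whatever angle it is left, and takes about 1 to 2.5 N on the lid to move; it stops at 0.
- red_lid_mid (a point): Middle of the red lid's upper face: a flat disc 82 mm across, 14 mm above and 44 mm from the hinge axis; moves with the lid. Shut, it is 54 mm above the table over the pot's centre. A thumb tab 24 mm wide reaches to 100 mm from the hinge. The point's x points to the hinge, z out of the lid. The face rides on a foam seal: gives 1 mm per 1.5 N, at most 5 mm, and springs back.
- tape: Roll of yellow tape lying flat, 72 mm across, 18 mm high, hole 50 mm. Loose bystander; origin at the underside's middle.
- eraser: White eraser, 45 x 22 x 14 mm. Loose bystander; origin at the underside's middle.
- jar_a: Amber ink jar with a black cap, 38 mm across, 61 mm high, standing among the pots. Loose bystander; origin at the underside's middle.
- jar_b: Blue ink jar with a black cap, 38 mm across, 61 mm high. Loose bystander; origin at the underside's middle.
- brush_a: Stencil brush lying down, about 135 mm long, 22 mm thick, red tip. Loose bystander; origin at the underside's middle.
- brush_b: Stencil brush lying down, about 135 mm long, 22 mm thick, green tip. Loose bystander; origin at the underside's middle.
There are look-alikes about, which are no part of the job. Leave any pink look-alike of the yellow_pot alone. What is shaped like the red_pot but pink is not meant.

How it is judged:
On the way, in this order (a step that is already met when the one before it is completed fails the run):
1. the yellow lid is tapped shut, green and blue still open (value of joint yellow_lid below 0.06 rad and value of joint each of green_lid, blue_lid above 0.2 rad), for 0.1 s.
2. then the green lid is tapped shut, blue still open (value of joint each of yellow_lid, green_lid below 0.06 rad and value of joint blue_lid above 0.2 rad), for 0.1 s.
3. then the blue lid is tapped shut (value of joint each of yellow_lid, green_lid, blue_lid below 0.06 rad), for 0.1 s.
At the end, for the whole second after the job is handed in: Yellow, green and blue lids shut (within 0.06 rad), every pot upright, at rest and within 20 mm of where it stood; the red lid within 8 mm of where it was; the other things within 20 mm of where they were (all of step 3 and distance of each of yellow_pot, green_pot, blue_pot, tape, eraser, jar_a, jar_b, brush_a, brush_b from where it was at the start of the episode below 0.02 m and angle between each of yellow_pot, green_pot, blue_pot, red_pot's own z axis and vertical below 0.1 rad and linear speed of each of yellow_pot, green_pot, blue_pot, red_pot below 0.02 m/s and value of joint red_lid above 0.2 rad and distance of red_lid_mid from where it was at the start of the episode below 0.008 m); the robot touches nothing.
It fails at once if a lid is being shut (below 0.2 rad) before the one due ahead of it is shut ((not (value of joint green_lid above 0.2 rad) and not (value of joint yellow_lid below 0.06 rad)) or (not (value of joint blue_lid above 0.2 rad) and not (value of joint green_lid below 0.06 rad))).
It fails at once if a pot or lid is pressed hard (over 25 N) (contact force between any of yellow_pot, green_pot, blue_pot, red_pot and the arm above 25 N or contact force between any of yellow_pot, green_pot, blue_pot, red_pot and the fingers above 25 N).
It fails at once if a pot is lifted (10 mm), tipped or shoved (20 mm) (height (world z) of any of yellow_pot, green_pot, blue_pot, red_pot above 0.01 m or distance of any of yellow_pot, green_pot, blue_pot, red_pot from where it was at the start of the episode above 0.02 m or angle between any of yellow_pot, green_pot, blue_pot, red_pot's own z axis and vertical above 0.2 rad).
It fails at once if the red pot's lid is moved (8 mm) (not (distance of red_lid_mid from where it was at the start of the episode below 0.008 m)).
It fails at once if a bystander is moved (20 mm) (distance of any of tape, eraser, jar_a, jar_b, brush_a, brush_b from where it was at the start of the episode above 0.02 m).
It also fails if it takes over 54 s, if anything falls off the work surface, if the arm or the gripper's body presses on something with over 40 N, if the wrist force passes 120 N, or if a joint passes its speed limit or range.

## Working session

There is one attempt and no reset: what is moved stays moved. The work goes in short steps, Python scripts to look and compute and a tool call to move; the robot and the scene stay as the last step left them, time stands still between calls to the robot, and variables do not carry over. Pictures are saved under pics/ and viewed, about 8 in all and at most 12, crops included, and the job is handed in when it is done.

Besides the shell and the picture viewer there is one more tool, called as name(argument=value, ...) on one line, values as JSON. servo_tool: Moves the arm, as the interface text tells. Its arguments: {"type":"object","properties":{"series":{"type":"array"},"squeeze":{"type":"number"}},"required":["series"]}

```bash
mkdir -p pics; ls; cat > h.py <<'E'
import numpy as np, cv2
from plant import status, viewer, bot, spotter
from scipy.spatial.transform import Rotation as R
def cam(n):
    i=viewer.camera_info(n); f=240/np.tan(np.radians(i["vfov"])/2)
    K=np.array([[f,0,i["cx"]],[0,f,i["cy"]],[0,0,1]]); return K,np.array(i["distortion"],float),np.array(i["extrinsics"])
def cloud(n,depth,uv):
    K,D,E=cam(n); uv=np.asarray(uv,float).reshape(-1,2)
    p=cv2.undistortPoints(uv.reshape(-1,1,2),K,D)[:,0]
    d=depth[uv[:,1].astype(int),uv[:,0].astype(int)]
    c=np.c_[p[:,0]*d,-p[:,1]*d,-d,np.ones(len(d))]
    return (np.linalg.inv(E)@c.T).T[:,:3],d
def save(n,im): cv2.imwrite("pics/"+n,im[:,:,::-1])
E
python3 - <<'E'
from h import *
print(status.observe())
for n in("scene","side"):
    im,d=viewer.snapshot(n); save(n+"0.png",im); np.savez(n+"0.npz",im=im,d=d); K,D,E=cam(n); print(K[0,0],D,np.linalg.inv(E)[:3].round(3))
E
```

```text
pics
{'time': 0.0, 'joint_positions': array([-1.15787535,  0.46944938, -0.04863402,  1.53369587,  0.02407159,
        1.14099616, -0.08230973]), 'joint_vel': array([ 1.62770162e-04,  1.29787314e-03, -1.16928926e-03, -1.75172287e-03,
       -3.31738129e-04, -8.64154141e-04,  3.01818479e-05]), 'joint_torque': array([ 5.56820612e-05, -5.10295415e+01, -4.64734447e-02, -2.37716264e+01,
        1.07210784e-02,  7.28819359e-03, -1.59619083e-05]), 'position': array([0.2883317 , 0.60967014, 0.23025536]), 'ee_rot': array([-1.57082521,  0.00196441,  1.12902026]), 'contact_force': array([ 0.33780672, -0.3373565 ,  0.03390997]), 'torque': array([-0.00274521,  0.01842612,  0.03043574]), 'finger_gap': 1.0025868880574809}
542.2974424156165 [0.04198721 0.         0.         0.         0.        ] [[ 0.449 -0.531  0.718  1.24 ]
 [ 0.893  0.251 -0.373 -0.38 ]
 [ 0.017  0.809  0.588  0.633]]
472.88763091463875 [-0.03306018  0.          0.          0.          0.        ] [[ 0.914  0.247 -0.322  0.229]
 [-0.406  0.529 -0.745 -0.773]
 [-0.014  0.812  0.584  0.657]]
```

View pics/scene0.png

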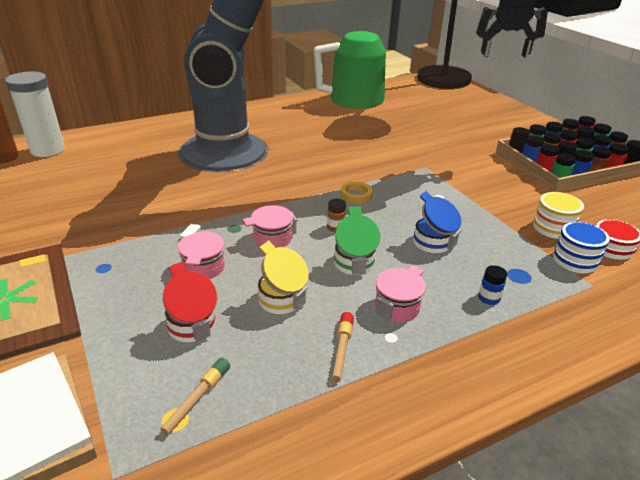

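View pics/side0.png

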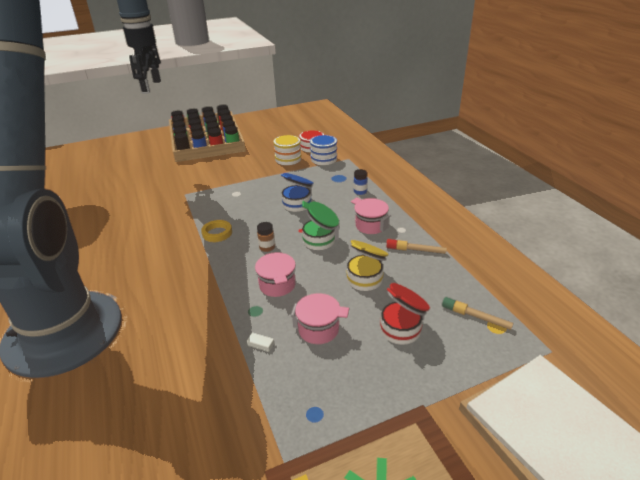

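```bash
cat > lids.py <<'E'
from h import *
HUE={"yellow":(20,34),"green":(50,80),"blue":(105,122),"red":(0,6)}
ROI={"scene":{"yellow":(255,240,315,315),"green":(328,204,384,275),"blue":(412,190,465,255),"red":(160,260,220,345)}}
def fit(im,d,c,roi,n="scene"):
    hsv=cv2.cvtColor(im,cv2.COLOR_RGB2HSV); lo,hi=HUE[c]
    m=cv2.inRange(hsv,(lo,120,60),(hi,255,255))
    z=np.zeros_like(m); x0,y0,x1,y1=roi; z[y0:y1,x0:x1]=m[y0:y1,x0:x1]
    z=cv2.erode(z,np.ones((3,3)))
    v,u=np.nonzero(z); P,dd=cloud(n,d,np.c_[u,v]); P=P[(dd>0)&(P[:,2]>.045)&(P[:,2]<.2)]
    rng=np.random.default_rng(0); best=None
    for _ in range(400):
        a=P[rng.choice(len(P),3,False)]; k=np.cross(a[1]-a[0],a[2]-a[0]); l=np.linalg.norm(k)
        if l<1e-7: continue
        k/=l; inl=abs((P-a[0])@k)<.003
        if best is None or inl.sum()>best.sum(): best=inl
    Q=P[best]; nrm=np.linalg.svd(Q-Q.mean(0),full_matrices=False)[2][2]; nrm*=np.sign(nrm[2])
    th=np.arctan2(np.hypot(*nrm[:2]),nrm[2]); yaw=np.arctan2(nrm[1],nrm[0])
    hx=np.array([np.cos(yaw),np.sin(yaw),0]); zz=np.array([0,0,1.])
    e=-np.cos(th)*hx+np.sin(th)*zz; yy=np.cross(zz,hx)
    s=(Q-Q.mean(0))@e; t=(Q-Q.mean(0))@yy
    # disc centre: lateral mid-extent; hinge from known height line along e
    (cx,cy),r=cv2.minEnclosingCircle(np.c_[s,t][(abs(t-np.median(t))>.015)].astype(np.float32))
    mid=Q.mean(0)+cx*e+cy*yy
    hinge=mid-.044*e-.014*(np.sin(th)*hx+np.cos(th)*zz)
    return dict(n=len(Q),N=len(P),th=th,yaw=yaw,mid=mid,r=r,hinge=hinge,pot=hinge-.044*hx,tip=mid+.056*e)
if __name__=="__main__":
    np.set_printoptions(precision=4,suppress=True)
    d=np.load("scene0.npz")
    for c in HUE: 
        o=fit(d["im"],d["d"],c,ROI["scene"][c]); print(c,{k:np.round(v,4) for k,v in o.items()})
    dd=d["d"]; 
    # others: tall things map
    v,u=np.mgrid[150:400:1,60:540:1]; P,q=cloud("scene",dd,np.c_[u.ravel(),v.ravel()])
    for nm,(a,b) in dict(pinkA=(203,243),pinkB=(272,216),pinkC=(402,283),jarA=(337,204),jarB=(494,272),tape=(356,187)).items():
        p,_=cloud("scene",dd,[(a,b)]); print(nm,p[0])
    s0=np.load("side0.npz")
    im=d["im"]; save("crop.png",cv2.resize(im[180:350,150:480],None,fx=2.4,fy=2.4,interpolation=cv2.INTER_CUBIC))
    for c in HUE:
        for q in("pot","hinge","lid_mid"): pass
    for c in("yellow","green","blue","red"):
        K,D,E=cam("scene")
        for q in("hinge","pot"):
            print(c,q,[(np.round(x["conf"],2),np.round(x["centre"],0)) for x in spotter.pinpoint("scene",f"{c}_{q}")][:3] if 0 else "")
        o=fit(d["im"],dd,c,ROI["scene"][c])
        for q in("pot","hinge","mid","tip"):
            X=E@np.r_[o[q],1]; r=cv2.projectPoints(np.array([[X[0],-X[1],-X[2]]]),np.zeros(3),np.zeros(3),K,D)[0].ravel(); print(q,r.round(),end=" ")
E
python3 lids.py
```

```text
yellow {'n': np.int64(1446), 'N': np.int64(1462), 'th': np.float64(0.5904), 'yaw': np.float64(0.4786), 'mid': array([ 0.6026, -0.0974,  0.0764]), 'r': np.float64(0.0395), 'hinge': array([ 0.6281, -0.0841,  0.0403]), 'pot': array([ 0.589 , -0.1044,  0.0403]), 'tip': array([ 0.5613, -0.1188,  0.1076])}
green {'n': np.int64(1236), 'N': np.int64(1334), 'th': np.float64(0.5803), 'yaw': np.float64(-0.3612), 'mid': array([0.5672, 0.0595, 0.0757]), 'r': np.float64(0.0381), 'hinge': array([0.5944, 0.0493, 0.0398]), 'pot': array([0.5533, 0.0648, 0.0398]), 'tip': array([0.5234, 0.0761, 0.1064])}
blue {'n': np.int64(816), 'N': np.int64(825), 'th': np.float64(0.5153), 'yaw': np.float64(0.4503), 'mid': array([0.5749, 0.2441, 0.0739]), 'r': np.float64(0.0387), 'hinge': array([0.6032, 0.2578, 0.04  ]), 'pot': array([0.5636, 0.2387, 0.04  ]), 'tip': array([0.531 , 0.2229, 0.1015])}
red {'n': np.int64(2036), 'N': np.int64(2101), 'th': np.float64(0.6228), 'yaw': np.float64(0.129), 'mid': array([ 0.6011, -0.2572,  0.077 ]), 'r': np.float64(0.0391), 'hinge': array([ 0.6284, -0.2536,  0.0399]), 'pot': array([ 0.5848, -0.2593,  0.0399]), 'tip': array([ 0.556 , -0.263 ,  0.1096])}
pinkA [ 0.4442 -0.1899  0.0536]
pinkB [ 0.4177 -0.043   0.0558]
pinkC [0.6931 0.0733 0.053 ]
jarA [0.4414 0.088  0.0621]
jarB [0.7421 0.2251 0.0597]
tape [0.3195 0.2075 0.0082]
yellow hinge 
yellow pot 
pot [279. 282.] hinge [300. 292.] mid [286. 269.] tip [263. 243.] green hinge 
green pot 
pot [355. 246.] hinge [359. 260.] mid [357. 235.] tip [354. 206.] blue hinge 
blue pot 
pot [434. 226.] hinge [455. 234.] mid [443. 214.] tip [422. 193.] red hinge 
red pot 
pot [188. 308.] hinge [200. 324.] mid [190. 296.] tip [176. 264.]
```

```bash
python3 - <<'E'
from h import *
viewer.snapshot("scene")
for c in("yellow","green","blue","red"):
    for q in("hinge","lid_mid"):
        print(c,q,[(round(x["conf"],2),np.round(x["centre"])) for x in spotter.pinpoint("scene",f"{c}_{q}")][:3])
E
```

```text
yellow hinge [(0.95, array([291., 220.])), (0.72, array([300., 294.])), (0.71, array([206., 238.]))]
yellow lid_mid [(0.9, array([273., 218.])), (0.79, array([290., 271.])), (0.64, array([203., 243.]))]
green hinge [(0.72, array([358., 260.]))]
green lid_mid [(0.79, array([356., 233.]))]
blue hinge [(0.96, array([457., 232.])), (0.47, array([431., 243.]))]
blue lid_mid [(0.63, array([454., 235.])), (0.61, array([442., 213.])), (0.43, array([195., 403.]))]
red hinge [(0.93, array([201., 324.])), (0.61, array([386., 300.]))]
red lid_mid [(0.9, array([400., 281.])), (0.59, array([187., 294.]))]
```

View pics/crop.png

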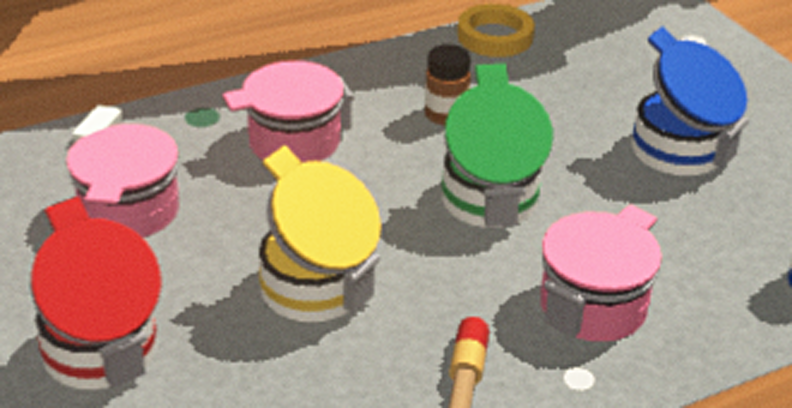

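Candidates for yellow: yellow pot (283,275), pink look-alikes (272,225), (203,250) and (400,292), and the shut tin (558,215). The crop shows the yellow open-lidded pot at (283,275) is right. Green is at (357,240), blue at (438,220), and red at (190,300) is to be left alone. The plane fits put all four hinges at z = 0.040, as described.

servo_tool(series=[1,-0.0263,0,-0.0285,0,0,0,1,-0.0263,0,-0.0285,0,0,0,1,-0.0263,0,-0.0285,0,0,0,1,-0.0263,0,-0.0285,0,0,0,1,-0.0263,0,-0.0285,0,0,0,1,-0.0263,0,-0.0285,0,0,0,1,-0.0263,0,-0.0285,0,0,0,1,-0.0263,0,-0.0285,0,0,0,1,-0.0263,0,-0.0285,0,0,0,1,-0.0263,0,-0.0285,0,0,0,1,-0.0263,0,-0.0285,0,0,0,1,-0.0263,0,-0.0285,0,0,0,1,-0.0263,0,-0.0285,0,0,0,1,-0.0263,0,-0.0285,0,0,0,1,-0.0263,0,-0.0285,0,0,0,1,-0.0263,0,-0.0285,0,0,0,1,-0.0263,0,-0.0285,0,0,0,1,-0.0263,0,-0.0285,0,0,0,1,-0.0263,0,-0.0285,0,0,0,1,-0.0263,0,-0.0285,0,0,0], squeeze=20)

```text
time: 2.22
position: [0.5795, -0.1107, 0.2316]
ee_rot: [-1.571, -0.001, 1.129]
contact_force: [0.5, 0.8, -1.0]
finger_gap: -0.006
```

```bash
cat > go.py <<'E'
from h import *
import sys
T=dict(yellow=(.5793,-.1094),green=(.5430,.0687),blue=(.5537,.2339))
s=status.observe(); A=R.from_euler("xyz",s["ee_rot"]).as_matrix()
print(s["time"],s["position"].round(4),s["ee_rot"].round(3),s["contact_force"].round(2),s["finger_gap"])
for c,t in T.items(): print(c,(A.T@(np.r_[t,s["position"][2]]-s["position"])).round(4))
E
python3 go.py
```

```text
2.2167 [ 0.5795 -0.1107  0.2316] [-1.571e+00 -1.000e-03  1.129e+00] [ 0.49  0.77 -0.98] -0.005505359307121634
yellow [0.0011 0.     0.0007]
green [0.1466 0.     0.1096]
blue [3.006e-01 1.000e-04 1.706e-01]
```

servo_tool(series=[1,0.001,0.025,0.0007,0,0,0,1,0,0.025,0,0,0,0,1,0,0.025,0,0,0,0,1,0,0.025,0,0,0,0,1,0,0.02,0,0,0,0,1,0,0.005,0,0,0,0,1,0,0.005,0,0,0,0,1,0,0.005,0,0,0,0,1,0,0.005,0,0,0,0,1,0,0.005,0,0,0,0,1,0,0.005,0,0,0,0,1,0,0.005,0,0,0,0])

```text
time: 3.22
position: [0.5792, -0.1079, 0.0765]
ee_rot: [-1.572, -0.0, 1.129]
contact_force: [-0.3, 0.0, 2.0]
finger_gap: -0.003
```

servo_tool(series=[1,0,0.005,0,0,0,0,1,0,0.005,0,0,0,0,1,0,0.004,0,0,0,0,1,0,0.004,0,0,0,0,1,0,0.002,0,0,0,0,1,0,0.001,0,0,0,0,1,0,0,0,0,0,0])

```text
time: 3.8
position: [0.5785, -0.1077, 0.0549]
ee_rot: [-1.57, 0.0, 1.129]
contact_force: [-0.8, 0.3, 1.0]
finger_gap: -0.001
```

servo_tool(series=[1,0,0.001,0,0,0,0,1,0,0.001,0,0,0,0,1,0,0.001,0,0,0,0,1,0,0,0,0,0,0,1,0,0,0,0,0,0])

```text
time: 4.22
position: [0.5788, -0.1077, 0.0524]
ee_rot: [-1.571, -0.0, 1.129]
contact_force: [-2.0, 0.4, 1.5]
finger_gap: 0.0
```

servo_tool(series=[1,0,0.001,0,0,0,0,1,0,0.001,0,0,0,0,1,0,0,0,0,0,0,1,0,0,0,0,0,0])

```text
time: 4.55
position: [0.5788, -0.1078, 0.0505]
ee_rot: [-1.571, -0.0, 1.129]
contact_force: [-1.5, -0.5, 5.0]
finger_gap: -0.001
```

servo_tool(series=[1,0,-0.005,0,0,0,0,1,0,-0.015,0,0,0,0,1,0,-0.03,0,0,0,0,1,0,-0.03,0,0,0,0,1,0,-0.03,0,0,0,0,1,0.037,0,0.027,0,0,0,1,0.037,0,0.027,0,0,0,1,0.037,0,0.027,0,0,0,1,0.036,0,0.028,0,0,0,1,0,0,0,0,0,0])

```text
time: 5.38
position: [0.5443, 0.0667, 0.16]
ee_rot: [-1.567, -0.005, 1.143]
contact_force: [0.7, 1.2, 0.7]
finger_gap: -0.002
```

```bash
cat > chk.py <<'E'
import sys
from lids import *
import go
np.set_printoptions(precision=4,suppress=True)
im,d=viewer.snapshot("scene"); save(sys.argv[1],im)
R2={"yellow":(235,240,325,325),"green":(310,204,395,285),"blue":(400,190,470,265),"red":(155,260,225,345)}
for c in HUE:
    o=fit(im,d,c,R2[c]); print(c,o["n"],o["N"],round(o["th"],3),o["mid"],o["r"])
E
python3 chk.py s1.png
```

```text
5.3833 [0.5443 0.0667 0.16  ] [-1.567 -0.005  1.143] [0.73 1.21 0.7 ] -0.002496092548941798
yellow [-0.1457 -0.0011 -0.1049]
green [0.0013 0.     0.002 ]
blue [0.1561 0.001  0.0608]
yellow 1115 1116 0.003 [ 0.5901 -0.1038  0.0539] 0.040292855352163315
green 1250 1331 0.574 [0.567  0.0601 0.0759] 0.03788714483380318
blue 818 830 0.516 [0.5758 0.2428 0.0738] 0.04024950787425041
red 1759 1820 0.622 [ 0.6006 -0.2569  0.0772] 0.03879659250378609
```

Yellow is shut (0.003 rad) and the pot stayed put. Next is green.

servo_tool(series=[1,0,0,0,0,0,0,1,0.001,0.025,0,0,0,0,1,0,0.025,0,0,0,0,1,0,0.005,0,0,0,0,1,0,0.005,0,0,0,0,1,0,0.005,0,0,0,0,1,0,0.005,0,0,0,0,1,0,0.005,0,0,0,0,1,0,0.005,0,0,0,0,1,0,0.005,0,0,0,0,1,0,0.005,0,0,0,0,1,0,0.005,0,0,0,0,1,0,0.004,0,0,0,0,1,0,0.004,0,0,0,0,1,0,0.002,0,0,0,0,1,0,0,0,0,0,0,1,0,0,0,0,0,0])

```text
time: 6.85
position: [0.5467, 0.0565, 0.0551]
ee_rot: [-1.571, 0.0, 1.129]
contact_force: [0.3, -0.1, 0.9]
finger_gap: 0.004
```

servo_tool(series=[1,0,0.001,0,0,0,0,1,0,0.001,0,0,0,0,1,0,0.001,0,0,0,0,1,0,0.001,0,0,0,0,1,0,0.0005,0,0,0,0,1,0,0,0,0,0,0,1,0,0,0,0,0,0])

```text
time: 7.43
position: [0.5467, 0.0566, 0.051]
ee_rot: [-1.571, -0.0, 1.129]
contact_force: [-2.2, 0.2, 4.8]
finger_gap: 0.001
```

servo_tool(series=[1,0,-0.005,0,0,0,0,1,0,-0.015,0,0,0,0,1,0,-0.03,0,0,0,0,1,0,-0.03,0,0,0,0,1,0,-0.03,0,0,0,0,1,0,0,0,0,0,0,1,0.02,0,0.009,0,0,0,1,0.02,0,0.009,0,0,0,1,0.02,0,0.009,0,0,0,1,0.02,0,0.009,0,0,0,1,0.02,0,0.009,0,0,0,1,0.02,0,0.009,0,0,0,1,0.02,0,0.009,0,0,0,1,0.02,0,0.006,0,0,0,1,0,0,0,0,0,0,1,0,0,0,0,0,0,1,0,0,0,0,0,0])

```text
time: 8.85
position: [0.5527, 0.2296, 0.1604]
ee_rot: [-1.571, 0.001, 1.128]
contact_force: [-0.4, -0.9, -0.1]
finger_gap: -0.004
```

```bash
python3 chk.py s2.png
```

```text
8.85 [0.5527 0.2296 0.1604] [-1.571e+00  1.000e-03  1.128e+00] [-0.41 -0.95 -0.07] -0.0038306992336467195
yellow [-0.2949  0.0003 -0.1692]
green [-0.1495  0.0002 -0.0602]
blue [ 0.0043 -0.      0.0009]
yellow 1104 1109 0.002 [ 0.5847 -0.11    0.0539] 0.0461314395070076
green 763 765 0.004 [0.5492 0.0653 0.054 ] 0.04490169137716293
blue 822 829 0.517 [0.5755 0.2438 0.0736] 0.039372071623802185
red 2040 2107 0.619 [ 0.6008 -0.2567  0.0771] 0.03923124074935913
```

Green is shut (0.004 rad) and blue is still open. Next is blue.

servo_tool(series=[1,0.004,0,0.001,0,0,0,1,0,0.025,0,0,0,0,1,0,0.025,0,0,0,0,1,0,0.005,0,0,0,0,1,0,0.005,0,0,0,0,1,0,0.005,0,0,0,0,1,0,0.005,0,0,0,0,1,0,0.005,0,0,0,0,1,0,0.005,0,0,0,0,1,0,0.005,0,0,0,0,1,0,0.005,0,0,0,0,1,0,0.005,0,0,0,0,1,0,0.004,0,0,0,0,1,0,0.004,0,0,0,0,1,0,0.002,0,0,0,0,1,0,0,0,0,0,0,1,0,0,0,0,0,0])

```text
time: 10.32
position: [0.5536, 0.2348, 0.0556]
ee_rot: [-1.571, -0.0, 1.129]
contact_force: [0.8, 0.1, -0.1]
finger_gap: 0.002
```

servo_tool(series=[1,0,0.001,0,0,0,0,1,0,0.001,0,0,0,0,1,0,0.001,0,0,0,0,1,0,0.001,0,0,0,0,1,0,0.0005,0,0,0,0,1,0,0,0,0,0,0,1,0,0,0,0,0,0])

```text
time: 10.9
position: [0.5536, 0.2348, 0.0516]
ee_rot: [-1.571, -0.0, 1.129]
contact_force: [-0.8, -0.4, 3.8]
finger_gap: -0.004
```

servo_tool(series=[1,0,0.001,0,0,0,0,1,0,0,0,0,0,0,1,0,0,0,0,0,0,1,0,-0.005,0,0,0,0,1,0,-0.015,0,0,0,0,1,0,-0.03,0,0,0,0,1,0,-0.03,0,0,0,0,1,0,-0.03,0,0,0,0,1,0,-0.03,0,0,0,0,1,0.02,-0.02,0.02,0,0,0,1,0.02,0,0.02,0,0,0,1,0.02,0,0.02,0,0,0,1,0.02,0,0.02,0,0,0,1,0,0,0,0,0,0,1,0,0,0,0,0,0])

```text
time: 12.15
position: [0.514, 0.3435, 0.2098]
ee_rot: [-1.57, 0.0, 1.134]
contact_force: [1.4, -0.5, 0.4]
finger_gap: -0.0
```

```bash
python3 chk.py s3.png; python3 - <<'E'
import cv2,numpy as np
a=cv2.imread("pics/scene0.png");b=cv2.imread("pics/s3.png")
cv2.imwrite("pics/cmp.png",cv2.resize(np.vstack([a[150:450,60:540],b[150:450,60:540]]),None,fx=1,fy=1))
E
```

```text
12.15 [0.514  0.3435 0.2098] [-1.57   0.     1.134] [ 1.37 -0.48  0.44] -0.0004308733074665909
yellow [-3.826e-01 -1.000e-04 -2.510e-01]
green [-2.366e-01 -1.000e-04 -1.426e-01]
blue [-0.0824 -0.0001 -0.0824]
yellow 1124 1126 0.004 [ 0.5849 -0.1084  0.0539] 0.04706449434161186
green 769 774 0.006 [0.5462 0.0618 0.0539] 0.04515718296170235
blue 692 697 0.004 [0.5576 0.2359 0.0539] 0.04590457305312157
red 2025 2097 0.617 [ 0.6008 -0.2567  0.0771] 0.03929600864648819
```

View pics/cmp.png

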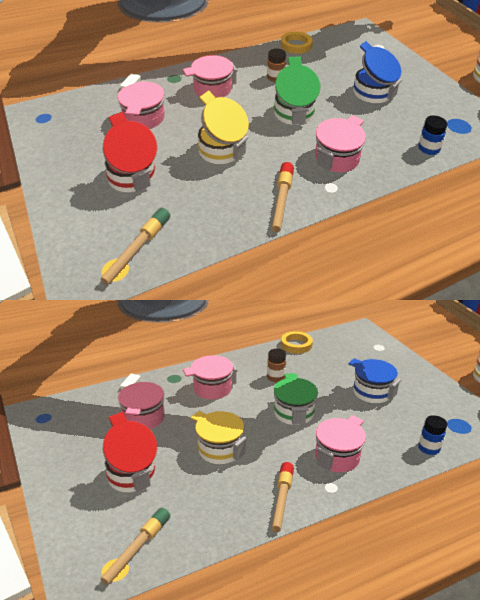

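The before and after views show yellow (220,428), green (295,392) and blue (375,374) shut. Red (130,447) and the bystanders look unchanged, and the pots are where they stood.

```bash
python3 -c "
from plant import bot; print(bot.sign_off())"
```

```text
the job is handed in; nothing more can be done
None
```

I tapped the yellow, green and blue lids shut in that order with the closed fingertips, then lifted the arm clear and handed the job in at about 12 s. Pressing forces read at the stops were at most about 5 N; the end of blue's last 1 mm of pressing was not read.

- **Lids:** after all three taps, plane fits gave yellow 0.004, green 0.006 and blue 0.004 rad, with each lid face at z = 0.054 m. Yellow and green were each checked shut before I went on to the next.
- **Red lid:** it read 0.617 rad against 0.623 rad at the start, and its mid point moved under 1 mm, within measuring noise.
- **Everything else:** pots and bystanders showed no visible shift in the before/after picture. I did not measure the bystanders or the final pot positions in numbers. The lid-centre fits on the shut lids are biased by the thumb tab (radius 45–47 mm instead of 41), so I did not use them as a position check.
- **One miss:** the fingertip landed about 12 mm from its planned spot on the green lid, near the lid's middle. It still shut normally.

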